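# Set the grind of the round mill

### The arm

A 6-joint arm with a two-finger parallel gripper is mounted at the origin on a cart in front of the work surface, level with it; the furniture and walls round the work are solid. World frame = base frame: x ahead of the robot, y to its left, z up, the work surface at z = 0. Lengths are in mm, angles in rad, forces in N, time in s.
With the tool pointing down it reaches from about 350 to 775 mm from the base axis. Payload 7.3 kg.
Tool frame: the origin (TCP) lies at the very end of the fingers, on their centre line; the grasp point (between the pads) lies 19 mm behind it; z points along the fingers, y is the line along which they close (so a half turn about z gives the same grasp; the last joint's range is limited). The gripper opens to 92 mm and grips with 3 to 60 N. Pads are 19 mm wide; open, the fingers measure 130 mm over their backs; the gripper's body (75 mm by 190 mm) begins 47 mm behind the grasp point.
Start: joints at [-1.486, 0.342, 1.524, -0, 1.275, -0.146], TCP at [120.119, -511.093, 226.741] pointing down, gripper open.
Joint ranges: [-2.53, 2.53], [-0.77, 2.02], [0.04, 2.7], [-1, 4.14], [0.28, 2.66], [-3.11, 3.11]. Speed limits (rad/s): [2.57, 2.57, 3.14, 3.14, 3.14, 3.14].

### API

Orientations are given as a unit quaternion [w, x, y, z].
In Python, from rig import ctrl, optics gives the robot as it stands. The module is installed in compiled form; this text tells all that it offers.
- The arm moves only by the shell command python3 -m handwheel 'ROWS'. ROWS is JSON, a list of rows, each a list of 7 numbers: the shift along the world's x, y, z in mm, then the turn, a rotation vector about the world's x, y, z in degrees, then the finger opening in mm, from 0 to 91.8. In form: [[tx, ty, tz, wx, wy, wz, gripper], ...]. A call has 1 to 10 rows; each row is the pose to reach, as a shift and turn from the pose commanded when the call began; what a row does not reach only later rows make up. A row lasts 1/10 s, in which the tool goes at most 50 mm and 8.59 degrees, less where a joint would pass 70% of its speed; a pose out of reach is approached as far as the arm can. A call with a gripper value outside its range is refused whole. The fingers move at their own pace and stop on an object; the grip force is fixed at half the most. Time passes only in rows, so rows that repeat a pose let the fingers close. It gives the time, the measured TCP pose, the force, the opening and the grip force at its end, in the units of the state.
- ctrl.state(): the state, without advancing time (a new reading comes with each control period).
- optics.get_image(name): name is "scene" or "top"; returns the picture (400x640x3 uint8, red, green, blue); there is no depth.
- optics.camera_model(name): a dict with "mtx" (3x3 intrinsics, pixels), "R" (3x3) and "t" (3): a world point X has camera coordinates R X + t. Camera axes: x right, y down, z forward; pixel columns grow to the right and rows downward; lengths in mm; the calibration is good to about 2 mm. A picture is of the moment at which its call begins. camera_model takes no time and is no camera call.
- ctrl.sign_off(): hands the job in; it is judged then, once.
The state is a dict: "time": time; "q": joint angles; "joint_velocities": joint speeds; "tau": joint torques, N m; "ee_pos": TCP position; "tool_rot": TCP orientation; "ft_force": force on the tool from outside, world axes, zero at the start; "wrist_torque": the same for the moment, N m; "grip_width": opening from 0.0 (shut) to 1.0 (fully open); "grasp_force": force on a finger pad.
Only numpy, scipy, OpenCV 4.12 (cv2) and the standard library are available. Lean on these libraries where they do the work, as an engineer would, in place of code of your own. Each camera call takes 0.05 s, during which the arm holds its last target. There are 200 camera calls.

### The job

Two electric mills stand on the worktop. On the mill with the round body, turn the top disc clockwise, click by click, until its pointer stands at the fourth stud, counting the studs clockwise from the long bar mark (the bar itself is not counted). Leave the setting of the square-bodied mill as it is, and let go of the disc at the end.

Things in the scene. Friction and masses are not known exactly. Their poses are not given: they have to be found in the camera images.
- round_dial (a joint): Click disc (black, 89 mm wide, top at z 107 mm) on the fixed round mill (vertical axis). Value grows clockwise from above: 0 with the pointer at the long bar, +0.4712 (27 deg) a click: studs 1 to 6 at 0.471, 0.942, 1.414, 1.885, 2.356, 2.827, stops just beyond. Starts at stud 1, 2 or 3 (rarely balanced between two). A sprung tip pulls it into the nearest click and holds it; 0.15 N m moves it on.
- round_grip (a point): Grip point on the round mill's disc: on its axis, at z 128 mm, 8 mm below the top of the grip bar. Bar: across the disc's middle, metal, 56 mm long, 14 thick (pinch this), 29 high, top at z 136 mm. Turns with the disc: x along the bar to the pointer, y across the bar, z up. Pointer: white rib on the disc past one end of the bar, 28 to 43 mm from the axis; a black line on the bar points to it.
- square_mill: The other mill, fixed, to be left as set: steel body 86 mm square, black collar 118 mm square (the round mill's: round, 90 and 120 mm across), 136 mm high. Origin: centre of its underside; z up; outlet to its -x, roughly to the robot. On both collars, top at z 98 mm, on the front half a white radial bar mark 14 mm long and, clockwise, six white studs 6 mm wide, 27 deg apart, 52 mm from the axis.
- square_pointer (a point): Outer end of the pointer on the square mill's disc, 42 mm from that disc's axis, at z 110 mm; it turns with the disc, 20 mm a click. That disc and its grip bar are the same as the round mill's, at the same heights. The two mills can stand in either order, left or right.

How it is judged:
By the outcome, as a careful person would: the job done as asked, in the order asked, and still so for the second after the job is handed in, with the robot touching nothing.
It also fails if it takes over 35 s, if anything falls off the work surface, if the arm or the gripper's body presses on something with over 40 N, if the wrist force passes 120 N, or if a joint passes its speed limit or range.

## Working session

There is one attempt and no reset: what is moved stays moved. The work goes in short steps, Python scripts to look and compute and a shell command to move; the robot and the scene stay as the last step left them, time stands still between calls to the robot, and variables do not carry over. Pictures are saved under pics/ and viewed, at most 10 in all, crops included, and the job is handed in when it is done.

```bash
mkdir -p pics; python3 - <<'E'
from rig import ctrl, optics
import cv2,numpy as np
for n in("scene","top"):
    im=optics.get_image(n); cv2.imwrite(f"pics/{n}0.png",im[:,:,::-1])
    m=optics.camera_model(n); R=np.array(m["R"]);t=np.array(m["t"]); print(n,np.array(m["mtx"]).tolist(),(-R.T@t).round(0),R.round(2).tolist())
s=ctrl.state();print(s["time"],s["ee_pos"],s["tool_rot"],s["ft_force"])
E
```

```text
scene [[478.51063827079315, 0.0, 324.8582938416834], [0.0, 478.51063827079315, 199.36011545199128], [0.0, 0.0, 1.0]] [-35. 407. 905.] [[-0.64, -0.77, -0.02], [-0.59, 0.5, -0.64], [0.5, -0.4, -0.77]]
top [[487.8497265918314, 0.0, 321.542551884514], [0.0, 487.8497265918314, 203.21361061932078], [0.0, 0.0, 1.0]] [ 366.  -24. 1169.] [[0.01, -1.0, -0.03], [-0.99, -0.01, -0.14], [0.14, 0.03, -0.99]]
0.1 [ 120.0895088  -510.72073174  226.11543596] [-6.78123153e-04  9.93349465e-01  1.15136351e-01  2.67702511e-05] [-0.39981314 -0.60975981  0.41494909]
```

View pics/scene0.png

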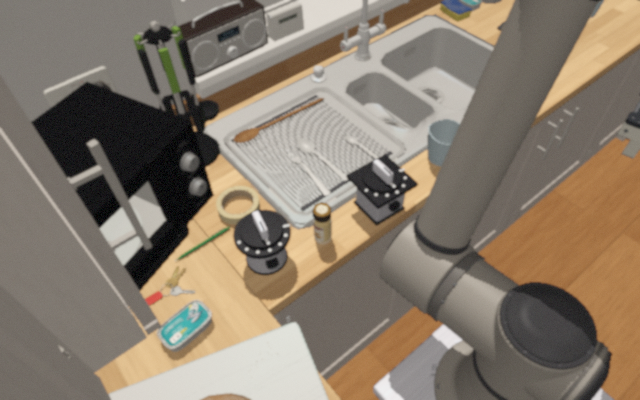

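View pics/top0.png

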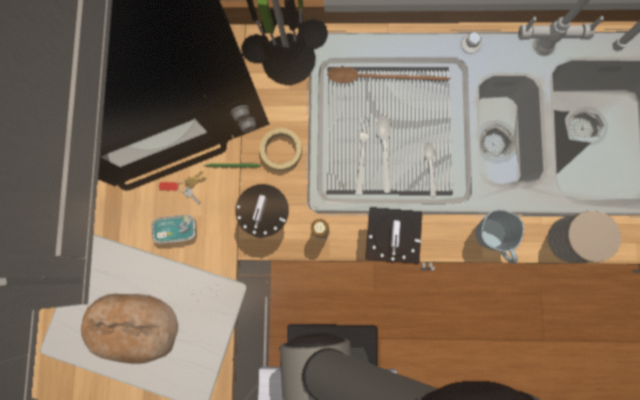

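The round mill is on the left (top view about (262,210), scene about (263,238)) and the square one on the right (top (394,235), scene (383,185)). A pepper mill stands between them. I'll enlarge the round disc.

```bash
python3 - <<'E'
import cv2,numpy as np
a=cv2.imread("pics/top0.png")[178:243,230:295];b=cv2.imread("pics/scene0.png")[203:278,228:298]
f=lambda c:cv2.resize(c,(400,400*c.shape[0]//c.shape[1]),interpolation=cv2.INTER_CUBIC)[:400]
cv2.imwrite("pics/z1.png",np.hstack([f(a),f(b)]))
E
```

```text
(no output)
```

View pics/z1.png

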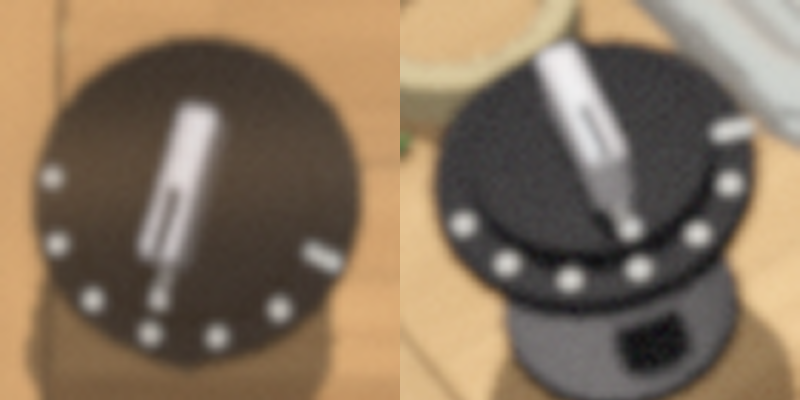

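Left panel (top view): the bar mark is at (323,257) in the enlargement. Clockwise from it, the studs are at (280,310), (217,338), (150,335), (93,300), (57,243) and (52,177). The pointer tip at (158,300) looks to be near stud 3. The right panel agrees. Next I'll measure both views.

```bash
cat > h.py <<'E'
import cv2,numpy as np
from rig import optics
def ray(n,p):
    m=optics.camera_model(n);R=np.array(m["R"]);t=np.array(m["t"])
    return -R.T@t, R.T@np.linalg.solve(np.array(m["mtx"]),[*p,1.])
def plane(n,p,z):
    c,d=ray(n,p);return (c+d*(z-c[2])/d[2])
def tri(p,q):  # top pixel, scene pixel
    a,u=ray("top",p);b,v=ray("scene",q)
    s=np.linalg.lstsq(np.c_[u,-v],b-a,rcond=None)[0];A=a+u*s[0];B=b+v*s[1]
    return (A+B)/2,np.linalg.norm(A-B)
def blobs(path,box,k=8,thr=140):
    x0,y0,x1,y1=box;im=cv2.imread(path)[y0:y1,x0:x1]
    g=cv2.resize(im.min(2),None,fx=k,fy=k,interpolation=cv2.INTER_CUBIC)
    n,l,s,c=cv2.connectedComponentsWithStats((g>thr).astype(np.uint8))
    out=[]
    for i in range(1,n):
        if s[i,4]<60: continue
        pts=np.argwhere(l==i)[:,::-1].astype(np.float32)
        r=cv2.minAreaRect(pts);bx=cv2.boxPoints(r)
        f=lambda p:(np.array(p)+.5)/k-.5+[x0,y0]
        out.append((s[i,4]/k/k,f(c[i]),f(bx)))
    return out
E
python3 - <<'E'
from h import *
for n,box in(("top",(235,182,291,238)),("scene",(234,208,292,262)),):
    print(n)
    for a,c,b in blobs(f"pics/{n}0.png",box,thr=125 if n=="top" else 140): print(round(a,1),c.round(1),plane(n,c,98).round(1)[:2],b.round(1).tolist() if a>8 else "")
E
```

```text
top
168.7 [258.7 207.2] [513.2 150.6] [[251.6, 218.9], [259.1, 193.7], [265.8, 195.7], [258.3, 220.9]]
6.5 [237.9 206.4] [514.8 197.3] 
6.9 [238.7 217.2] [490.5 194.6] 
14.8 [282.1 219.4] [486.2  97.8] [[278.8, 219.4], [279.9, 216.9], [285.5, 219.4], [284.3, 221.9]]
6.1 [255.3 225.9] [471.3 157. ] 
6.9 [244.6 226.3] [470.3 180.9] 
7.1 [274.9 227.8] [467.4 113.3] 
6.3 [253.9 231.8] [458.3 159.8] 
6.2 [264.8 232.3] [457.3 135.6] 
scene
263.1 [254.6 218.8] [544.5 140.4] [[231.7, 216.7], [240.9, 199.9], [273.4, 217.7], [264.2, 234.5]]
103.1 [286.8 212.4] [514.3  77.7] [[277.4, 207.6], [291.4, 207.6], [291.4, 221.8], [277.4, 221.8]]
22.8 [286.1 225.1] [487.7  99. ] [[281.9, 224.5], [289.5, 222.6], [290.3, 225.7], [282.7, 227.7]]
11.1 [285.2 234.7] [469.1 115.1] [[283.3, 232.9], [287.1, 232.9], [287.1, 236.4], [283.3, 236.4]]
49.3 [289.9 248.8] [435.  128.5] [[287.1, 237.8], [291.4, 237.8], [291.4, 257.4], [287.1, 257.4]]
12.5 [267.5 241.9] [478.  153.6] [[263.5, 240.6], [265.9, 238.2], [270.2, 242.4], [267.8, 244.9]]
10.6 [238.6 241.8] [516.4 198.8] [[236.8, 240.1], [240.4, 240.1], [240.4, 243.6], [236.8, 243.6]]
10.8 [279.7 243.6] [458.7 136.9] [[277.8, 241.8], [281.6, 241.8], [281.6, 245.3], [277.8, 245.3]]
11.0 [246.2 248.7] [492.1 196.3] [[244.3, 247.1], [248.1, 247.1], [248.1, 250.4], [244.3, 250.4]]
11.2 [269.4 249.7] [460.  161.7] [[266.8, 249.0], [270.3, 247.3], [271.8, 250.4], [268.3, 252.1]]
10.5 [257.3 251.6] [471.9 182.9] [[255.4, 249.9], [259.2, 249.9], [259.2, 253.2], [255.4, 253.2]]
1.0 [233.9 256.5] [492.4 225.5] 
35.1 [239.6 259.5] [479.2 220.6] [[233.6, 256.1], [244.1, 256.1], [244.1, 261.4], [233.6, 261.4]]
```

```bash
python3 - <<'E'
from h import *
from scipy.optimize import least_squares
T=[(274.9,227.8),(264.8,232.3),(253.9,231.8),(244.6,226.3),(238.7,217.2),(237.9,206.4)]
S=[(285.2,234.7),(279.7,243.6),(269.4,249.7),(257.3,251.6),(246.2,248.7),(238.6,241.8)]
P=np.array([tri(a,b)[0] for a,b in zip(T,S)]);print(P.round(1).tolist(),[round(tri(a,b)[1],1) for a,b in zip(T,S)])
for nm,Q in(("tri",P),("top",np.array([plane("top",p,98) for p in T])),("sc",np.array([plane("scene",p,98) for p in S]))):
    r=least_squares(lambda c:np.hypot(*(Q[:,:2]-c).T)-52,[510,148]);c=r.x
    an=np.degrees(np.arctan2(*(Q[:,:2]-c).T[::-1]));print(nm,c.round(1),an.round(1),"rms",abs(r.fun).max().round(1))
ptr,e=tri((255.3,225.9),(267.5,241.9));print("ptr",ptr,e,plane("top",(255.3,225.9),110),plane("scene",(267.5,241.9),110))
bt=np.array([[251.6,218.9],[259.1,193.7],[265.8,195.7],[258.3,220.9]]);print("bar top-view",[plane("top",p,136).round(1)[:2].tolist() for p in bt],plane("top",bt.mean(0),136))
# black line/bar top in the scene: bar ends from enlargement
k=400/70
z=lambda x,y:(228+(x-400)/k-.4,203+y/k-.4)
# far end mid / near end mid of top face
t=lambda x,y:(230+x/(400/65)-.4,178+y/(400/65)-.4)
for a,b in((t(200,106),z(557,48)),(t(160,258),z(614,166))): print("end",tri(a,b))
E
```

```text
[[468.3, 114.3, 98.0], [457.9, 136.3, 97.9], [459.1, 160.7, 97.9], [471.2, 181.9, 97.5], [491.2, 195.5, 98.2], [515.4, 198.1, 98.3]] [np.float64(2.5), np.float64(1.8), np.float64(2.5), np.float64(2.6), np.float64(2.2), np.float64(2.2)]
tri [509.1 146.5] [-141.7 -168.6  164.1  136.9  110.    83. ] rms 0.2
top [508.3 145.7] [-141.7 -168.8  164.3  137.2  110.    82.9] rms 0.2
sc [509.8 147.3] [-141.6 -168.6  164.   136.7  109.7   82.6] rms 0.3
ptr [470.98936914 156.0844997  107.97917127] 1.8430420348597152 [470.17022742 155.04053369 110.        ] [470.41794836 157.33803805 110.        ]
bar top-view [[482.6, 159.1], [537.4, 144.5], [533.1, 129.9], [478.4, 144.5]] [507.76498133 144.51111287 136.        ]
end (array([535.99730825, 139.0028384 , 131.79418641]), np.float64(1.0838735481005497))
end (array([482.48076086, 152.08693466, 127.65220106]), np.float64(0.687929511304223))
```

The disc axis is at (509,146.5). The studs triangulate to z≈98, and the pointer at 165–166° sits on stud 3 (164.1°). It needs one click (-27°) to 136.9°. The tool must yaw -29° first.

```bash
python3 - <<'E'
from h import *
print("pepper",tri((319,226.5),(321,211)))
E
python3 -m handwheel '[[25,42,4,0,0,-2.9,60],[50,84,8,0,0,-5.8,60],[75,126,12,0,0,-8.7,60],[100,168,16,0,0,-11.6,60],[125,210,16,0,0,-14.5,60],[150,252,16,0,0,-17.4,60],[175,294,16,0,0,-20.3,60],[200,336,16,0,0,-23.2,60],[225,378,16,0,0,-26.1,60],[250,420,16,0,0,-29,60]]'
```

```text
pepper (array([471.97171702,  16.59829188,  93.53769624]), np.float64(1.5462395573803382))
time: 1.1
ee_pos: [370.6, -89.2, 242.8]
tool_rot: [0.0, 0.99, -0.138, 0.0]
ft_force: [0.2, -1.1, 0.4]
grip_width: 0.658
grasp_force: 0.0
```

```bash
python3 -m handwheel '[[25,42,0,0,0,0,60],[50,84,0,0,0,0,60],[75,126,0,0,0,0,60],[100,168,0,0,0,0,60],[125,210,0,0,0,0,60],[139,237.5,0,0,0,0,60],[139,237.5,-40,0,0,0,60],[139,237.5,-70,0,0,0,60],[139,237.5,-90,0,0,0,60],[139,237.5,-90,0,0,0,60]]'
python3 - <<'E'
from rig import ctrl, optics
import cv2,numpy as np
im=optics.get_image("scene")[:,:,::-1]; cv2.imwrite("pics/s1.png",cv2.resize(im[150:290,180:340],(640,560),interpolation=cv2.INTER_CUBIC))
print(ctrl.state()["q"])
E
```

```text
time: 2.1
ee_pos: [507.0, 146.2, 149.6]
tool_rot: [0.001, 0.991, -0.137, -0.003]
ft_force: [-0.3, -1.1, 0.4]
grip_width: 0.654
grasp_force: 0.0
[ 1.35361173e-01  4.23386652e-01  1.62148796e+00 -7.20113263e-05
  1.10010454e+00  1.98150437e+00]
```

View pics/s1.png

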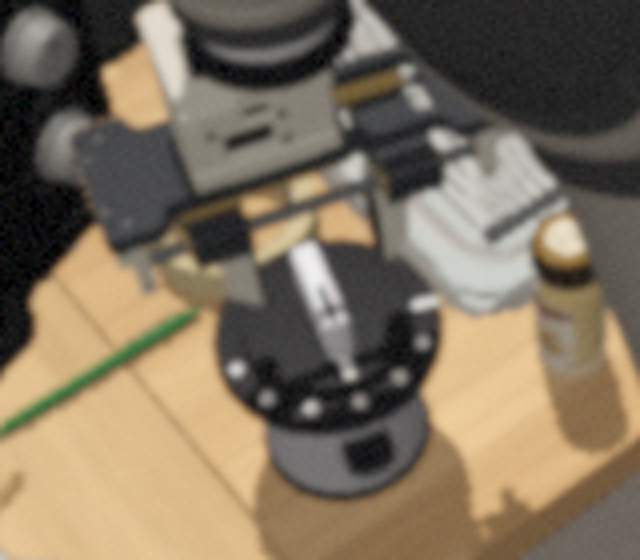

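The two fingertips, at (243,285) and (390,235), straddle the bar, and the pointer still stands at stud 3. I'll go down and close.

```bash
python3 -m handwheel '[[1,0,-20,0,0,0,60],[1,0,-39,0,0,0,60],[1,0,-39,0,0,0,60],[1,0,-39,0,0,0,0],[1,0,-39,0,0,0,0],[1,0,-39,0,0,0,0],[1,0,-39,0,0,0,0],[1,0,-39,0,0,0,0],[1,0,-39,0,0,0,0],[1,0,-39,0,0,0,0]]'
```

```text
time: 3.15
ee_pos: [510.3, 147.0, 113.9]
tool_rot: [-0.001, 0.991, -0.137, 0.0]
ft_force: [1.6, 3.5, -0.3]
grip_width: 0.151
grasp_force: 30.0
```

```bash
python3 -m handwheel '[[0,0,0,0,0,-4,0],[0,0,0,0,0,-8,0],[0,0,0,0,0,-12,0],[0,0,0,0,0,-16,0],[0,0,0,0,0,-20,0],[0,0,0,0,0,-24,0],[0,0,0,0,0,-27,0],[0,0,0,0,0,-27,0],[0,0,0,0,0,-27,0],[0,0,0,0,0,-27,0]]'
python3 -c "
from rig import ctrl;s=ctrl.state();print(s['wrist_torque'],s['tool_rot'],s['q'])"
```

```text
time: 4.15
ee_pos: [509.7, 146.3, 113.9]
tool_rot: [0.0, 0.931, -0.364, -0.0]
ft_force: [-3.8, -1.3, 5.6]
grip_width: 0.153
grasp_force: 30.0
[-0.05509663  0.65304058 -0.03244781] [ 3.15072967e-04  9.31323904e-01 -3.64191646e-01 -3.63374853e-04] [ 1.35008630e-01  4.69834294e-01  1.66523460e+00 -2.33323366e-04
  1.00746522e+00  2.45145912e+00]
```

```bash
python3 -m handwheel '[[0,0,0,0,0,0,60],[0,0,0,0,0,0,60],[0,0,0,0,0,0,60],[0,0,0,0,0,0,60],[0,0,20,0,0,0,60],[0,0,60,0,0,0,60],[0,0,110,0,0,0,60],[-20,-40,120,0,0,0,60],[-40,-80,120,0,0,0,60],[-60,-120,120,0,0,0,60]]' && python3 -m handwheel '[[-20,-45,0,0,0,0,60],[-40,-90,0,0,0,0,60],[-60,-135,0,0,0,0,60],[-80,-180,0,0,0,0,60],[-80,-180,0,0,0,0,60],[-80,-180,0,0,0,0,60]]'
python3 - <<'E'
from h import *
for n in("top","scene"): cv2.imwrite(f"pics/{n}2.png",optics.get_image(n)[:,:,::-1])
a=cv2.imread("pics/top2.png")[178:243,230:295];b=cv2.imread("pics/scene2.png")[203:268,228:293]
f=lambda c:cv2.resize(c,(400,400),interpolation=cv2.INTER_CUBIC)
cv2.imwrite("pics/z2.png",np.hstack([f(a),f(b)]))
for a,c,b in blobs("pics/top2.png",(235,182,291,238),thr=125): print(round(a,1),c.round(1),b.round(1).tolist() if a>50 else "")
E
```

```text
time: 5.15
ee_pos: [449.5, 25.4, 234.3]
tool_rot: [-0.0, 0.931, -0.364, 0.001]
ft_force: [0.7, -0.1, 1.0]
grip_width: 0.66
grasp_force: 0.0
time: 5.75
ee_pos: [369.8, -154.5, 233.8]
tool_rot: [-0.0, 0.93, -0.366, 0.0]
ft_force: [1.3, 1.1, 0.1]
grip_width: 0.655
grasp_force: 0.0
168.6 [258.7 207.3] [[246.8, 214.6], [265.4, 195.6], [270.2, 200.3], [251.6, 219.3]]
6.6 [237.9 206.4] 
7.0 [238.8 217.2] 
15.0 [282.1 219.4] 
7.4 [247.7 222. ] 
7.0 [244.6 226.3] 
7.2 [274.9 227.8] 
6.4 [253.9 231.7] 
6.3 [264.8 232.3]
```

View pics/z2.png

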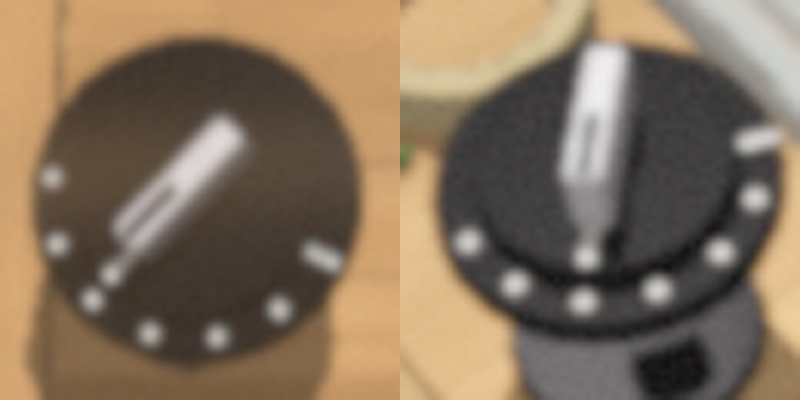

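In both views the pointer, at (110,275) left and (587,258) right, stands at stud 4, at (93,300) and (583,300). The disc is released and the arm is clear of everything.

```bash
python3 -c "
from rig import ctrl;print(ctrl.sign_off())"
```

```text
the job is handed in; nothing more can be done
None
```

The round mill's disc was turned one click clockwise, from stud 3 to stud 4, and released; the square mill was not touched, and the job was handed in at about 6 s.

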